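# Release and close the drawer of copper dishes

### The job

Two small bench drawers stand fully out, locked on their slides. Press down the release lever on the slide of the wide drawer, the one with the copper dishes, and then push that drawer fully home into its cabinet. Leave the narrow drawer with the punches standing out.

Things in the scene. Friction and masses are not known exactly. Their poses are not given: they have to be found in the camera images.
- dish_pad (a point): Centre of the top of the wide drawer's release lever: a steel pad 30 (along the slide) x 26 mm beside the tray, on its right as seen from the robot (-y side). Moves with the drawer. 74 mm behind the front's outer face, 72 mm above the bench when up; higher than the tray walls (46 mm), lower than the front (94) and the cabinet (100). At rest x points into the cabinet, z up; tips with the lever.
- dish_lever (a joint): Release lever of the wide drawer, rad: 0 up (locked), 0.35 down at its stop. The pad is 35 mm from the pin and sinks 12 mm in all; about 4 N moves it and it stays where left (no spring). Beyond 0.2 its tail is clear of the catch and the drawer is free; with the lever up the drawer has at most 8 mm of play and cannot go in.
- dish_front (a point): Middle of the top edge of the wide drawer's wooden front, on the outer face (towards the robot), 94 mm above the bench. Front 250 mm wide, 88 high, 14 thick; a finger ledge stands out 12 mm at 13 to 19 mm above the bench, the face above it is flat. x points into the cabinet (the closing direction), y left, z up. Cabinet: 250 wide, 190 deep, 100 high, fixed.
- dish_drawer (a joint): How far the wide drawer is out, m: 0 fully home (front against the cabinet), 0.14 fully out. Slides stiffly, some 3 to 5 N, and stays where it is left.
- punch_drawer (a joint): How far the narrow drawer (170 mm wide front, steel punches inside, with its own like lever and cabinet) is out, m: 0 home, 0.14 fully out. It stands beside the wide one, to its left or right, and is to stay out.

How it is judged (in metres and radians):
On the way:
1. the wide drawer's lever is pressed down while the drawer is still out (value of joint dish_lever above 0.2 rad and value of joint dish_drawer above 0.1 m), for 0.1 s.
At the end, for the whole second after the job is handed in: The wide drawer is home (less than 12 mm out) and the narrow drawer still stands out (more than 115 mm) (value of joint dish_drawer below 0.012 m and value of joint punch_drawer above 0.115 m); the robot touches nothing.
It fails at once if the narrow drawer is pushed in by more than about 20 mm (value of joint punch_drawer below 0.115 m).
It also fails if it takes over 35 s, if anything falls off the work surface, if the arm or the gripper's body presses on something with over 40 N, if the wrist force passes 120 N, or if a joint passes its speed limit or range.

### The arm

A 7-joint arm with a two-finger parallel gripper is mounted at the origin on the work surface. World frame = base frame: x ahead of the robot, y to its left, z up, the work surface at z = 0. Lengths are in mm, angles in rad, forces in N, time in s.
With the tool pointing down it reaches from about 350 to 900 mm from the base axis. Payload 19.9 kg.
Tool frame: the origin (TCP) lies midway between the tips of the shut fingers; the grasp point (between the pads) lies 19 mm behind it (arm.grip_point_offset is the distance from the TCP to the grasp point, in mm); y points along the fingers, x is the direction in which the jaws open and shut, and the axes are right-handed (so a half turn about y gives the same grasp; the last joint's range is limited). The gripper opens to 85 mm and grips with 20 to 120 N. Pads are 22 mm wide; open, the fingers measure 114 mm over their backs; the gripper's body (76 mm by 85 mm) begins 54 mm behind the grasp point. The pads swing forward as they close: fully open they stand 13 mm farther back than shut.
Start: joints at [-1.167, 0.417, -0.01, 1.614, 0.005, 1.111, -0.053], TCP at [268.91, 564.171, 231.26] pointing down, gripper open.
Joint ranges: [-2.81, 2.81], [-0.39, 2.02], [-1.27, 1.25], [0.06, 2.57], [-1.19, 4.33], [0.19, 2], [-2.82, 2.82]. Speed limits (rad/s): [1.89, 1.89, 2.39, 2.39, 3.01, 3.01, 3.01].

### API

Orientations are given as a 3x3 rotation matrix whose columns are the frame's x, y, z axes.
In Python, from rig import arm, solver, monitor, snapshot, camera_model, job, nets gives the robot as it stands. Calls block until the motion is done:
- arm.move_pose(position, orientation): joint-space move of the TCP to a pose.
- arm.line_to(position, orientation=None, vel=150, f_stop=None): straight line of the TCP; orientation=None keeps the orientation; vel is the mean speed in mm/s. With f_stop (N) it stops when the force on the tool has changed by that much, and returns True; else False.
- arm.movej(angles): joint-space move.
- arm.grip(opening, grip_force=None): finger opening in mm; grip_force is the grip in N (None keeps the last); returns when the fingers have stopped.
- arm.sleep(seconds).
- solver.inverse_kinematics(position, orientation): joint angles nearest the present ones, or None.
- monitor.observe(): the state.
- snapshot(name): name is "side" or "top" or "wrist"; returns the picture (480x640x3 uint8, red, green, blue); there is no depth.
- camera_model(name): a dict with "K" (3x3 intrinsics, pixels), "rvec" (rotation vector, rad) and "tvec" (3), from world to camera coordinates, as OpenCV has them. Camera axes: x right, y down, z forward; pixel columns grow to the right and rows downward; lengths in mm; the calibration is good to about 2 mm. A picture is of the moment at which its call begins: read the wrist's pose just before it. camera_model takes no time and is no camera call; for the wrist camera it gives the pose at the moment of the call.
A pose or a line that the arm cannot do raises arm.Unreachable and nothing moves.
- job.close_job(): hands the job in, once; it reports no verdict.
Trained networks look in the newest picture that a camera, given by its name, has taken for a name from the list of things; names that differ only in an ending like _2 or _b are one class to them, and where a whole thing is asked for, a point or a joint stands for the part that bears it (a point fixed in the world has none). Each returns a list of dicts, best first, with "p" (0 to 1); they miss things now and then, are a little off and sometimes report something else, mostly with a low value. They report only what shows in the picture. A call takes as long as a camera call.
- nets.search_frame(query, camera): "box" ([left, top, right, bottom] in pixels, round what is visible of it).
- nets.tip_of(query, camera): "location" ([row, column] in pixels: a listed point, or the origin of a listed thing).
The state is a dict: "t": time; "qpos": joint angles; "joint_velocities": joint speeds; "joint_torque": joint torques, N m; "eef_pos": TCP position; "orientation": TCP orientation; "wrist_force": force on the tool from outside, world axes, zero at the start; "moment": the same for the moment, N m; "finger_gap": finger opening in mm.
Only numpy, scipy, OpenCV 4.12 (cv2) and the standard library are available. Lean on these libraries where they do the work, as an engineer would, in place of code of your own. Each camera call takes 0.05 s, during which the arm holds its last target. There are 200 camera calls.

## Working session

There is one attempt and no reset: what is moved stays moved. The work goes in short steps, each a Python script; the robot and the scene stay as the last script left them, time stands still between calls to the robot, and variables do not carry over. Pictures are saved under pics/ and viewed, on a budget of 10 in all, crops included, one or two more only if the job needs it, and the job is handed in when it is done.

```bash
mkdir -p pics; python3 - <<'E'
from rig import *
import cv2,numpy as np
for n in ("side","top"):
    im=snapshot(n); cv2.imwrite(f"pics/{n}0.png",im[:,:,::-1])
    c=camera_model(n); print(n,np.round(c["K"],1).tolist(),np.round(c["rvec"],3).ravel(),np.round(c["tvec"],1).ravel())
    for q in ("dish_pad","dish_front"): print(q,nets.tip_of(q,n),nets.search_frame(q,n)[:2])
s=monitor.observe(); print(s["t"],s["eef_pos"],np.round(s["orientation"],3).tolist())
E
```

```text
side [[470.5, 0.0, 318.3], [0.0, 470.5, 235.0], [0.0, 0.0, 1.0]] [ 2.027 -0.519  0.29 ] [-612.3  223.5  599.5]
dish_pad [{'location': [228.4, 232.1], 'p': 0.56}] [{'box': [228.8, 223.5, 275.5, 237.8], 'p': 0.83}]
dish_front [{'location': [208.6, 178.6], 'p': 0.97}] [{'box': [164.0, 186.8, 276.3, 280.3], 'p': 0.98}]
top [[513.0, 0.0, 318.6], [0.0, 513.0, 240.4], [0.0, 0.0, 1.0]] [ 2.139 -2.174  0.107] [-43.1 663.6 682.4]
dish_pad [{'location': [312.7, 216.9], 'p': 0.91}] [{'box': [208.6, 256.5, 227.0, 323.9], 'p': 0.6}]
dish_front [] [{'box': [38.9, 252.2, 245.9, 378.1], 'p': 0.44}]
0.5 [268.9227647  564.14461495 231.24856736] [[0.43, 0.0, -0.903], [0.903, -0.0, 0.43], [-0.0, -1.0, -0.0]]
```

View both.

View pics/side0.png

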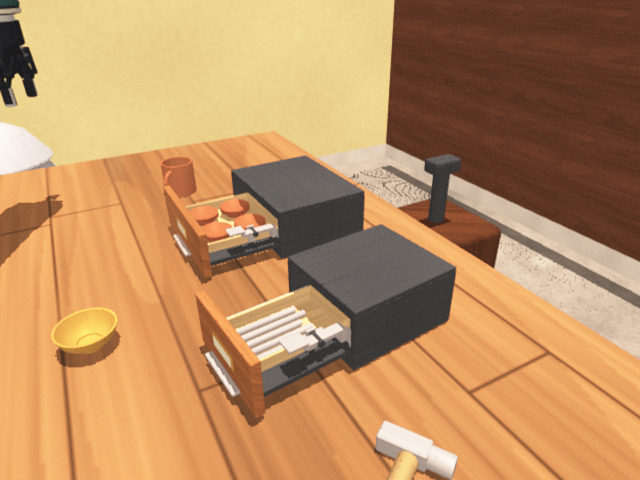

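View pics/top0.png

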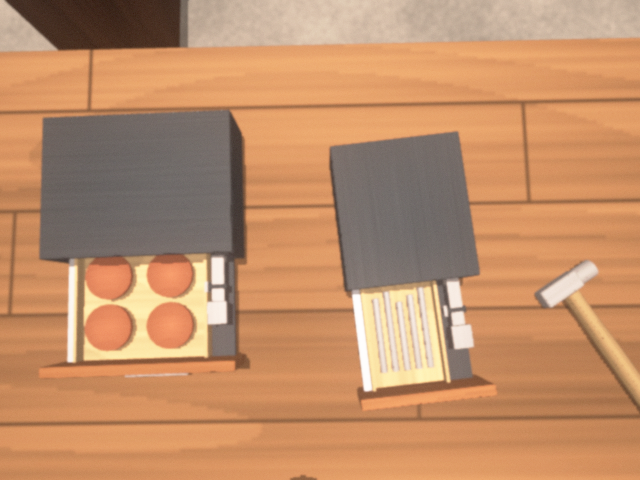

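The side picture shows the wide drawer with the dishes, with its front around (190,230) and its pad near (240,231). The punch drawer is nearer the camera. In the top picture the wide drawer is on the left: its pad is at about (217,312) and its front's top edge runs from (40,370) to (237,362). The narrow drawer is on the right, about 100 px away.

```bash
cat > h.py <<'E'
from rig import *
import cv2,numpy as np
def cam(n):
    c=camera_model(n); return np.array(c["K"],float),cv2.Rodrigues(np.array(c["rvec"],float))[0],np.array(c["tvec"],float).ravel()
def back(n,u,v,z):
    K,R,t=cam(n); d=R.T@np.linalg.solve(K,[u,v,1.]); o=-R.T@t; return o+d*(z-o[2])/d[2]
def proj(n,p):
    K,R,t=cam(n); q=K@(R@np.asarray(p,float)+t); return q[:2]/q[2]
E
python3 - <<'E'
from h import *
np.set_printoptions(precision=1,suppress=True)
K,R,t=cam("top"); print("topcam",-R.T@t)
for n,u,v,z in [("top",216.9,312.7,72),("side",240,231,72),("side",178.6,208.6,94),("top",40,371,94),("top",237,362,94),("top",43,118,100),("top",230,111,100),("top",233,250,100),("top",41,259,100),("top",360,400,94),("top",495,388,94),("top",461,337,72)]:
    print(n,u,v,back(n,u,v,z))
im=cv2.imread("pics/top0.png")[240:400,20:260]; cv2.imwrite("pics/c1.png",cv2.resize(im,None,fx=3.3,fy=3.3,interpolation=cv2.INTER_CUBIC))
im=cv2.imread("pics/side0.png")[170:290,150:290]; cv2.imwrite("pics/c2.png",cv2.resize(im,None,fx=5,fy=5,interpolation=cv2.INTER_CUBIC))
E
```

```text
topcam [581.2 -63.2 752.5]
top 216.9 312.7 [565.3  81.3  72. ]
side 240 231 [573.8  71.4  72. ]
side 178.6 208.6 [490.9 173.5  94. ]
top 40 371 [496.  300.7  94. ]
top 237 362 [503.8  50.8  94. ]
top 43 118 [825.4 308.7 100. ]
top 230 111 [829.8  59.9 100. ]
top 233 250 [645.2  55.3 100. ]
top 41 259 [637.7 302.6 100. ]
top 360 400 [ 455.3 -103.    94. ]
top 495 388 [ 467.8 -271.2   94. ]
top 461 337 [ 529.2 -237.6   72. ]
```

View pics/c1.png

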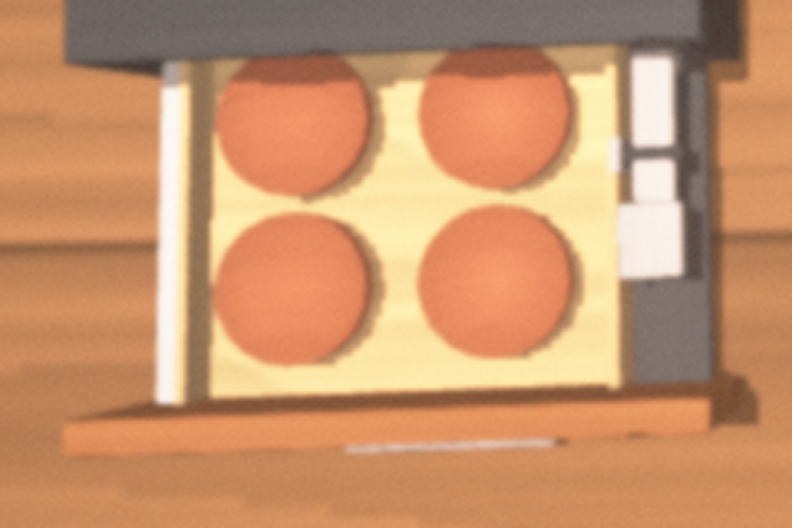

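View pics/c2.png

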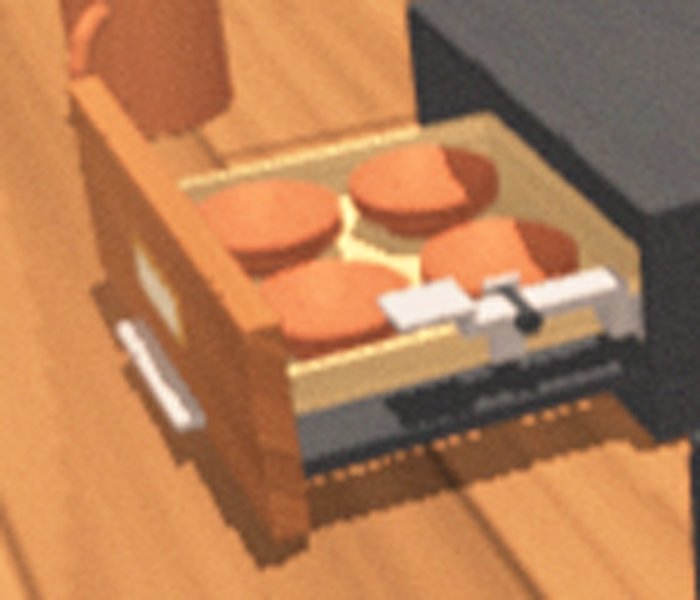

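```bash
cat >> h.py <<'E'
th=0.03
c,s_=np.cos(th),np.sin(th)
X=np.array([-s_,c,0]); Y=np.array([0,0,-1.]); ORI=np.column_stack([X,Y,np.cross(X,Y)])
CL=np.array([c,s_,0])
def st():
    s=monitor.observe(); print("t %.2f"%s["t"],np.round(s["eef_pos"],1),"F",np.round(s["wrist_force"],1),"gap",round(s["finger_gap"],1))
E
python3 - <<'E'
from h import *
np.set_printoptions(precision=1,suppress=True)
def tri(a,b):
    P=[]
    for n in ("top","side"):
        K,R,t=cam(n); P.append(K@np.c_[R,t])
    q=cv2.triangulatePoints(P[0],P[1],np.array(a,float),np.array(b,float)).ravel(); return q[:3]/q[3]
print("pad",tri((217,313),(235.4,230.8)),back("top",217,313,72),back("side",235.4,230.8,72))
print("R",tri((235,370),(199,236)),back("top",235,370,94),back("side",199,236,94))
print("L",tri((38.8,377.9),(164.4,188)),back("top",38.8,377.9,94),back("side",164.4,188,94))
arm.grip(0)
arm.move_pose([565,81,180],ORI); st()
im=snapshot("wrist"); cv2.imwrite("pics/w1.png",im[:,:,::-1])
for q in ("dish_pad","dish_front"):
    for d in nets.tip_of(q,"wrist"): print(q,d,back("wrist",d["location"][1],d["location"][0],72 if q=="dish_pad" else 94))
print("proj",proj("wrist",[565,81,72]))
E
```

```text
pad [566.3  81.2  69.8] [564.9  81.2  72. ] [566.7  76.2  72. ]
R [494.6  53.3  92.3] [494.   53.3  94. ] [494.9  49.6  94. ]
L [489.1 304.7  87.7] [487.5 301.8  94. ] [489.3 286.6  94. ]
t 3.32 [564.9  82.  180. ] F [ 0.2  0.4 -0.5] gap 0.4
dish_pad {'location': [241.0, 319.1], 'p': 0.83} [567.9  83.9  72. ]
dish_front {'location': [126.9, 500.7], 'p': 0.7} [492.4 178.6  94. ]
proj [315.  236.6]
```

View pics/w1.png

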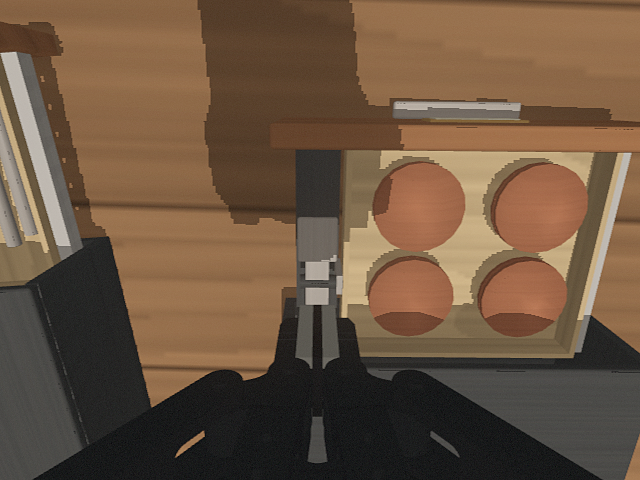

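The wrist view shows the pad at (317,238), where it was projected, with the dish drawer on the right. The punch drawer is well off to the left, so I'll press now.

```bash
python3 - <<'E'
from h import *
arm.line_to([564,81.5,85],ORI,vel=120); st()
print(arm.line_to([564,81.5,54],ORI,vel=25,f_stop=15)); st()
arm.sleep(0.3); st()
arm.line_to([564,81.5,180],ORI,vel=150); st()
for n in ("wrist","side"):
    im=snapshot(n); cv2.imwrite(f"pics/{n}2.png",im[:,:,::-1])
im=cv2.imread("pics/side2.png")[170:290,150:290]; cv2.imwrite("pics/c3.png",cv2.resize(im,None,fx=5,fy=5,interpolation=cv2.INTER_CUBIC))
E
```

```text
t 4.41 [564.4  81.6  85.6] F [ 0.2 -0.1 -0.1] gap 0.1
True
t 5.35 [564.4  81.6  60. ] F [-3.  -0.9 14.2] gap -0.3
t 5.65 [564.3  81.5  60.1] F [-1.1  0.1 13.7] gap 0.2
t 6.60 [563.5  81.5 179. ] F [-0.3  0.5 -0.7] gap -0.0
```

View pics/c3.png

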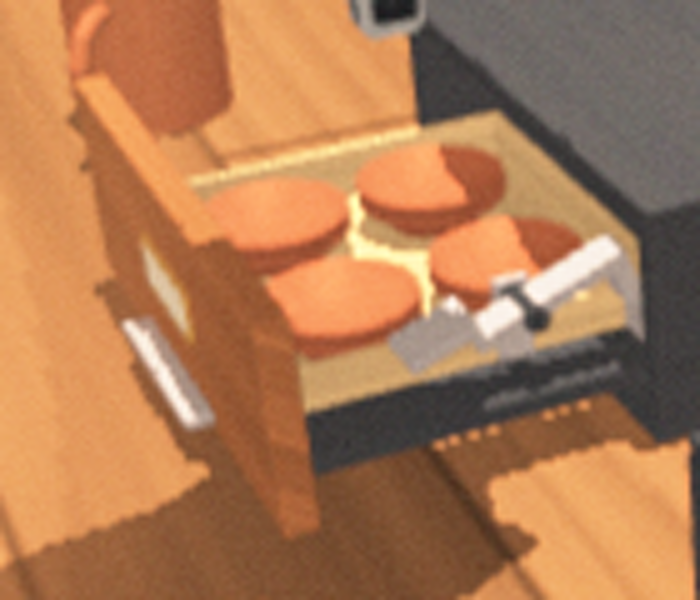

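The lever is visibly tipped down to its stop (it sank 12 mm, with 14 N at the end), and the drawer is still out. Next I'll push on the face above the ledge.

```bash
python3 - <<'E'
from h import *
p0=np.array([445,174.5,0.])
at=lambda d,z: (p0+CL*d+[0,0,z]).tolist()
arm.line_to(at(0,180),ORI,vel=200); arm.line_to(at(0,50),ORI,vel=150); st()
print(arm.line_to(at(155,50),ORI,vel=70,f_stop=25)); st()
print(arm.line_to(at(195,50),ORI,vel=25,f_stop=22)); st()
arm.line_to(at(100,50),ORI,vel=120); arm.line_to(at(60,200),ORI,vel=200); st()
im=snapshot("top"); cv2.imwrite("pics/top3.png",im[:,:,::-1])
im=snapshot("side"); cv2.imwrite("pics/side3.png",im[:,:,::-1])
for n in("top","side"): print(nets.tip_of("dish_front",n))
E
```

```text
t 8.62 [445.5 174.5  50.6] F [-0.5 -0.2 -0.7] gap -0.1
False
t 10.99 [599.9 179.3  50.1] F [-2.  -0.3 -0.9] gap -0.1
True
t 11.78 [613.9 179.6  49.2] F [0.  0.3 0.1] gap 0.0
t 13.43 [504.8 176.1 199. ] F [-0.4 -0.4 -0.7] gap 0.0
[{'location': [263.7, 138.0], 'p': 0.62}]
[{'location': [193.5, 246.5], 'p': 0.77}]
```

View pics/side3.png

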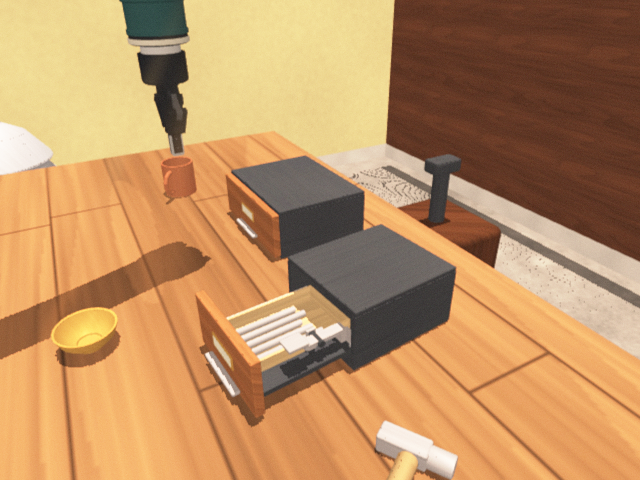

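The wide drawer looks closed, with its front around (255,215), and the narrow one is still out. I'll check the seam up close.

```bash
python3 - <<'E'
import cv2,numpy as np
a=cv2.resize(cv2.imread("pics/side3.png")[150:270,210:300],None,fx=4.5,fy=4.5,interpolation=cv2.INTER_CUBIC)
b=cv2.resize(cv2.imread("pics/top3.png")[220:300,25:250],None,fx=3.4,fy=3.4,interpolation=cv2.INTER_CUBIC)
w=790; o=np.zeros((590,790,3),np.uint8)
a=cv2.resize(a,(300,400))[:310]; o[:310,:300]=a; o[315:315+b.shape[0],:b.shape[1]]=b[:275]
cv2.imwrite("pics/c4.png",o)
from h import *
print(back("top",138,263.7,94),back("side",246.5,193.5,94))
E
```

```text
[630.02987537 179.35561149  94.        ] [627.71171708 175.31634555  94.        ]
```

View pics/c4.png

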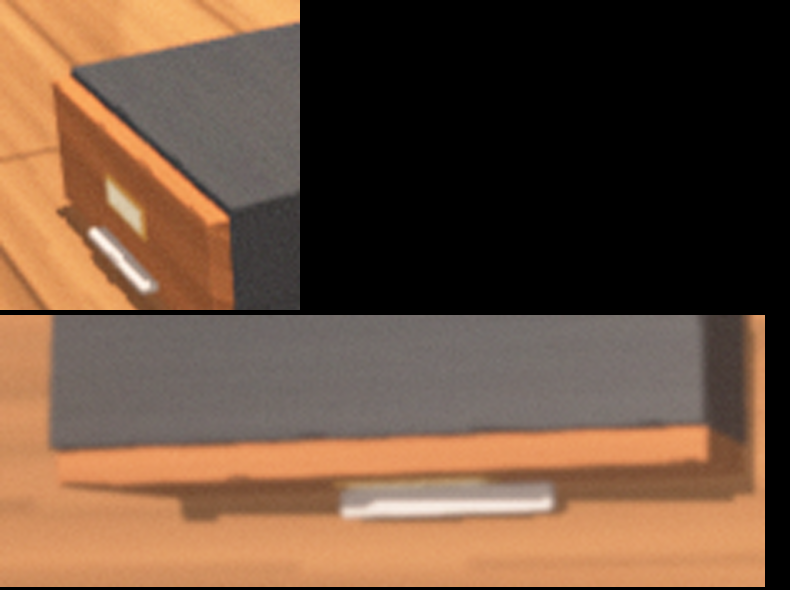

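The front sits flush against the cabinet with no visible gap, and the measured travel is about 138 mm. The arm is clear, so I'm handing in.

```bash
python3 - <<'E'
from h import *
st(); job.close_job()
E
```

```text
t 13.62 [504.8 176.1 199. ] F [0.1 0.7 1.6] gap 0.1
the job is handed in; nothing more can be done
```

I pressed the wide drawer's lever down to its stop, pushed that drawer home, backed the arm clear and handed in at 13.6 s. The hand-in gives no verdict.

- **Lever:** the fingertips went down to about 60 mm above the bench, the full 12 mm of travel, and ended at about 14 N. The picture afterwards showed the lever tipped down with the drawer still out.
- **Wide drawer:** I pushed the middle of its front until a 22 N stop. The last pictures show the front flush with the cabinet, with no visible gap. The front's outer face is at x = 628 to 630 mm, against about 491 mm before, which is about 138 mm of the 140 mm of travel.
- **Narrow drawer:** it looks unmoved in the side picture. I did not measure it.
- **Arm:** it stood well clear of everything, with the fingertips about 200 mm above the bench.

Two small disagreements, neither important: the side and top cameras differed by up to about 5 mm on the lever pad and front positions, and by 15 mm on the front's far left corner. The wrist force also read zero just after the 22 N stop.

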